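# Screw the drinks dispenser's levelling foot down to the counter

### The arm

A 7-joint arm with a two-finger parallel gripper is mounted at the origin on the work surface. World frame = base frame: x ahead of the robot, y to its left, z up, the work surface at z = 0. Lengths are in mm, angles in rad, forces in N, time in s.
With the tool pointing down it reaches from about 350 to 900 mm from the base axis. Payload 7.2 kg.
Tool frame: the origin (TCP) lies between the finger pads; the fingertips stand tip_reach ahead of it and the grasp point (between the pads) lies 11 mm behind it (tip_reach is the distance from the TCP to the fingertips, in mm); z points along the fingers, y is the direction in which the jaws open and shut (so a half turn about z gives the same grasp; the last joint's range is limited). The gripper opens to 88 mm and grips with 3 to 60 N. Pads are 20 mm wide; open, the fingers measure 115 mm over their backs; the gripper's body (75 mm by 178 mm) begins 61 mm behind the grasp point.
Start: joints at [-1.212, 0.411, -0.013, 1.596, 0.006, 1.134, -0.082], TCP at [258.734, 568.933, 230.653] pointing down, gripper open.
Joint ranges: [-2.95, 2.95], [-0.29, 1.99], [-1.47, 1.44], [0.14, 2.54], [-1.03, 4.17], [0.13, 1.85], [-2.86, 2.86]. Speed limits (rad/s): [2.39, 2.39, 3.01, 3.01, 3.14, 3.14, 3.14].

### API

Orientations are given as a unit quaternion [w, x, y, z].
In Python, from workcell import * gives the robot as it stands.
- The arm moves only by the shell command python3 -m crank 'ROWS' [OPENING]. ROWS is a JSON object of lists of equal length, an entry for each row: "slide": the shift along the tool's x, y, z scaled (see below), a list of three; "turn": the turn about the tool's z scaled (see below). A call has 1 to 12 rows; each row is the pose to reach, as a shift and turn from the pose commanded when the call began, along the tool's axes at that moment, turning the shorter way round; what a row does not reach only later rows make up. The controller multiplies each number of a shift by 0.5 m and each number of a turn by 2 pi rad. A row lasts 1/10 s, in which the tool goes at most 50 mm and 8.59 degrees, less where a joint would pass 70% of its speed; a pose out of reach is approached as far as the arm can. A call with a number of a shift or a turn outside -1 to 1 is refused whole. A call with a gripper value outside its range is refused whole. OPENING is the closure in counts, from 0 (fully open) to 255 (shut), set as the call begins (- or left out, the last holds). The fingers move at their own pace and stop on an object; the grip force is fixed at half the most. Time passes only in rows, so rows that repeat a pose let the fingers close. It gives the time, the measured TCP pose, the force and the opening at its end, in the units of the state.
- get_state(): the state, without advancing time (a new reading comes with each control period).
- capture(name): name is "scene" or "top" or "wrist"; returns (picture, depth): 384x512x3 uint8, red, green, blue; 384x512 float32, mm along the optical axis (not along the pixel's ray), 0 where there is no reading.
- get_calibration(name): a dict with "vertical_fov" (degrees; the focal length in pixels is half the picture's height over the tangent of half this angle, whatever the lens; pixels are square), "cx", "cy" (the principal point, pixels), "dist" ([k1, k2, p1, p2, k3] as OpenCV has them; the pictures are not rectified), "position" and "rotation" of the camera in the world. Camera axes: x right, y down, z forward; pixel columns grow to the right and rows downward; lengths in mm; the calibration is good to about 2 mm. A picture is of the moment at which its call begins: read the wrist's pose just before it. get_calibration takes no time and is no camera call; for the wrist camera it gives the pose at the moment of the call.
- hand_in(): hands the job in, once; it reports no verdict.
The state is a dict: "time_s": time; "joint_positions": joint angles; "qvel": joint speeds; "tau": joint torques, N m; "tcp_pos": TCP position; "eef_rot": TCP orientation; "force": force on the tool from outside, world axes, zero at the start; "moment": the same for the moment, N m; "opening": finger opening in mm.
Only numpy, scipy, OpenCV 4.12 (cv2) and the standard library are available. Lean on these libraries where they do the work, as an engineer would, in place of code of your own. Each camera call takes 0.05 s, during which the arm holds its last target.

### The job

The steel drinks dispenser wobbles because the levelling foot on its outrigger hangs clear of the counter. Turn the black star knob of that foot clockwise until its rubber pad just takes hold on the counter, so that the dispenser stands on all four feet at once and is not jacked up off any of them. Leave the dispenser where it stands, do not disturb the other things, and let go of the knob.

Things in the scene. Friction and masses are not known exactly. Their poses are not given: they have to be found in the camera images.
- leveller: The levelling foot: black star knob 44 mm across, 28 mm tall, vertical axis, grip it across anywhere; rubber pad below turns with it. Origin: knob centre, half-way up, 70 to 85 mm above the counter; under it a steel boss 35 mm across, its top 46 mm above the counter. Right-hand thread, 6 mm a turn: clockwise from above lowers knob and pad; it stays where left. Pad starts 1.5 to 6 mm clear.
- pad_axis (a point): Underside of that boss, on the knob's axis, 24 mm above the counter; the pad (48 mm across) hangs below it. Turning takes about 0.04 N m while the pad hangs free; once it bears, its rubber gives 0.07 mm per newton and its rubbing adds about 0.015 N m per newton. Beyond roughly 20 N (1.5 mm) the dispenser lifts. Pressing the knob down with over 8 N tips it to this corner.
- dispenser: Stainless drinks dispenser, about 8 kg, free-standing: urn 170 mm across, top 350 mm up, on a base 290 x 282 mm, its top 43 mm above the counter; black drip tray and tap in front. Origin on the counter under the base's middle; x points from front (tap) to back, y to the knob's side, z up. Knob axis at x -150, y +160 mm, off the front corner; urn axis at x +55, y 0.
- foot_fr: Fixed rubber foot, 34 mm across and 20 mm tall, under the front corner of the dispenser away from the knob; origin in the middle of its underside. It is the first to come off the counter when the knob is screwed too far (two more such feet under the back corners stay down).
- cup: Paper cup, 74 mm across, 80 mm tall, standing on the drip tray under the tap; origin in the middle of its underside.
- sugar_jar: Glass sugar jar with steel cap, 72 mm across, 105 mm tall, standing clear of the dispenser; origin in the middle of its underside.
- mug: White mug, 80 mm across, 92 mm tall, standing clear of the dispenser; origin in the middle of its underside.
- cup_stack: Stack of nested paper cups, 80 mm across, 176 mm tall; origin in the middle of its underside.
- syrup: Amber syrup bottle with white pump, 72 mm across, 241 mm tall; origin in the middle of its underside.
- stirrers: Steel beaker with stirrers, 86 mm across, 200 mm tall; origin in the middle of its underside.

How it is judged:
By the outcome, as a careful person would: the job done as asked, in the order asked, and still so for the second after the job is handed in, with the robot touching nothing.
It also fails if it takes over 72 s, if anything falls off the work surface, if the arm or the gripper's body presses on something with over 40 N, if the wrist force passes 120 N, or if a joint passes its speed limit or range.

## Working session

There is one attempt and no reset: what is moved stays moved. The work goes in short steps, Python scripts to look and compute and a shell command to move; the robot and the scene stay as the last step left them, time stands still between calls to the robot, and variables do not carry over. Pictures are saved under pics/ and viewed, and the job is handed in when it is done.

```bash
ls; mkdir -p pics; python3 - <<'E'
from workcell import *
import cv2,json
s=get_state();print(s)
for n in("scene","top","wrist"):
    c=get_calibration(n);print(n,c)
    p,d=capture(n);cv2.imwrite(f"pics/{n}0.png",p[:,:,::-1]);import numpy as np;np.save(f"pics/{n}0.npy",d)
E
```

```text
pics
{'time_s': 0.0, 'joint_positions': array([-1.21220471,  0.41185369, -0.01271881,  1.59703957,  0.00560539,
        1.13433683, -0.08220419]), 'qvel': array([ 6.63945402e-04,  7.44996441e-04, -8.36853468e-04, -1.42297300e-04,
        6.17647828e-04,  4.60823539e-05, -2.96156073e-04]), 'tau': array([-1.27998496e-04, -5.87947655e+01,  6.41628429e-01, -2.91074073e+01,
       -5.38437325e-02,  1.80318486e-02,  1.60891886e-04]), 'tcp_pos': array([258.54773072, 568.46017968, 229.83968534]), 'eef_rot': array([-1.12303277e-04,  2.11765693e-01,  9.77320137e-01, -7.92965140e-04]), 'force': array([ 0.73046694, -0.40076732,  0.22116475]), 'moment': array([ 0.01773601, -0.03285729,  0.03126546]), 'opening': 87.7426715105421}
scene {'vertical_fov': 46.20434447641807, 'cx': 255.71304064211083, 'cy': 195.2585331496274, 'dist': array([-0.05858466,  0.        ,  0.        ,  0.        ,  0.        ]), 'position': array([1323.7774341 ,  848.81144365,  886.0110945 ]), 'rotation': array([-0.17764687,  0.329914  ,  0.82162301, -0.42957418])}
top {'vertical_fov': 44.24711580617938, 'cx': 253.76853203397633, 'cy': 190.075841737846, 'dist': array([-0.06468316,  0.        ,  0.        ,  0.        ,  0.        ]), 'position': array([ 257.6930724 ,  -13.59174802, 1537.00975771]), 'rotation': array([-0.05556794,  0.70531833, -0.70445949,  0.05634789])}
wrist {'vertical_fov': 61.71766342381024, 'cx': 257.177832994157, 'cy': 192.76050547896122, 'dist': array([-0.07283148,  0.        ,  0.        ,  0.        ,  0.        ]), 'position': array([195.23278763, 596.89669114, 384.98541302]), 'rotation': array([0.10812686, 0.83347309, 0.53755865, 0.06827805])}
```

View pics/scene0.png

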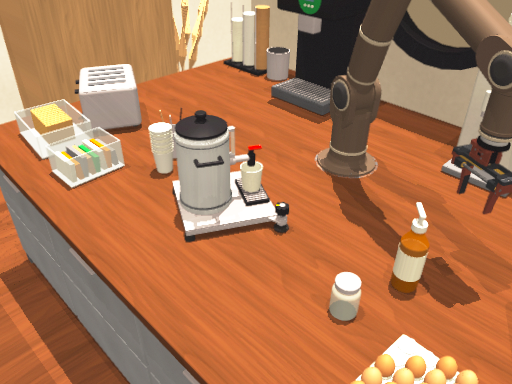

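View pics/top0.png

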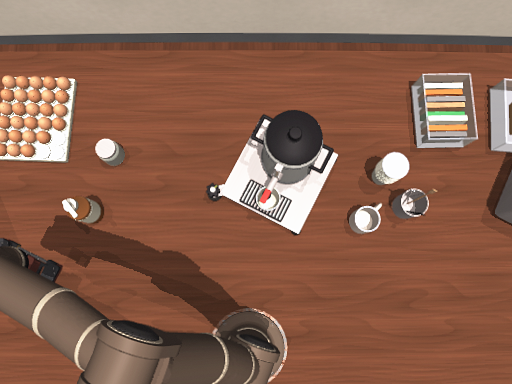

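View pics/wrist0.png

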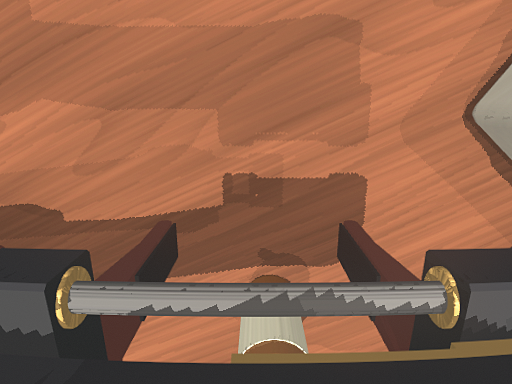

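The top view shows the knob at about (214,192), the tap and cup at about (267,198), and the urn at about (293,145). The jar is near (108,150), the syrup near (85,208) and the mug near (365,218). In the scene view the knob is at about (281,209).

```bash
cat > h.py <<'E'
from workcell import *
import cv2,numpy as np
from scipy.spatial.transform import Rotation as R
def K(c,h=384):
    f=h/2/np.tan(np.radians(c["vertical_fov"])/2);return np.array([[f,0,c["cx"]],[0,f,c["cy"]],[0,0,1]])
def rot(q): return R.from_quat(np.r_[q[1:],q[0]])
def cloud(c,d,u0,u1,v0,v1):
    vv,uu=np.mgrid[v0:v1,u0:u1]; z=d[v0:v1,u0:u1].ravel()
    n=cv2.undistortPoints(np.stack([uu.ravel(),vv.ravel()],1).astype(np.float64)[:,None],K(c),c["dist"])[:,0]
    P=np.c_[n*z[:,None],z]; W=rot(c["rotation"]).apply(P)+c["position"]; W[z==0]=np.nan
    return W.reshape(v1-v0,u1-u0,3)
def proj(c,P):
    r=rot(c["rotation"]).inv()
    return cv2.projectPoints(r.apply(np.atleast_2d(P)-c["position"]),np.zeros(3),np.zeros(3),K(c),c["dist"])[0][:,0]
E
python3 - <<'E'
from h import *
c=get_calibration("top");d=np.load("pics/top0.npy");im=cv2.imread("pics/top0.png")
W=cloud(c,d,190,240,170,215)
for v in range(182,206,1): print(v+0,[int(x) for x in W[v-170,10:46,2][::1]] if v%2==0 else '')
cv2.imwrite("pics/topz.png",cv2.resize(im[120:250,180:350],None,fx=4.4,fy=4.4,interpolation=cv2.INTER_CUBIC))
c2=get_calibration("scene");d2=np.load("pics/scene0.npy");im=cv2.imread("pics/scene0.png")
cv2.imwrite("pics/scz.png",cv2.resize(im[150:250,160:310],None,fx=5,fy=5,interpolation=cv2.INTER_CUBIC))
for n,c,d,b in(("top",c,d,(195,235,175,210)),("scene",c2,d2,(265,297,195,235))):
    W=cloud(c,d,*b).reshape(-1,3)
    m=(W[:,2]>60)&(W[:,2]<110);Q=W[m];print(n,m.sum(),np.median(Q,0),Q.min(0),Q.max(0),np.percentile(Q[:,2],[50,80,95]))
E
```

```text
182 [0, -5, 2, 3, -2, -5, -1, -4, 1, -6, 0, 6, 0, 2, -2, -1, 0, 0, -1, 0, 0, -5, -7, 2, -1, -4, 43, 41, 35, 44, 48, 40, 38, 43, 38, 47]
183 
184 [0, 1, 0, 0, -2, 1, -2, 5, 3, -2, 82, 91, 88, 88, -2, 2, -2, -1, -3, -6, -1, -2, -1, 0, 0, 39, 32, 37, 43, 41, 40, 37, 42, 37, 48, 43]
185 
186 [-3, -1, -5, -2, -1, -3, 2, 89, 86, 91, 90, 89, 89, 85, 90, 93, 91, 88, 36, 45, 38, 36, 37, 34, 46, 38, 41, 47, 46, 43, 44, 45, 46, 48, 42, 46]
187 
188 [0, -1, -5, 5, 6, 1, 86, 87, 95, 88, 90, 89, 89, 87, 88, 93, 91, 87, 32, 42, 37, 35, 39, 44, 35, 45, 40, 37, 42, 48, 39, 45, 45, 38, 42, 47]
189 
190 [-1, -2, -4, -1, -1, -4, 0, 88, 87, 89, 85, 87, 97, 94, 90, 90, 92, 90, 96, 84, 39, 41, 40, 45, 44, 41, 41, 36, 40, 40, 42, 42, 42, 46, 37, 38]
191 Traceback (most recent call last):
  File "<stdin>", line 4, in <module>
ValueError: cannot convert float NaN to integer
```

```bash
python3 - <<'E'
from h import *
im=cv2.imread("pics/top0.png")
cv2.imwrite("pics/topz.png",cv2.resize(im[120:250,180:350],None,fx=4.4,fy=4.4,interpolation=cv2.INTER_CUBIC))
im=cv2.imread("pics/scene0.png")
cv2.imwrite("pics/scz.png",cv2.resize(im[150:250,160:310],None,fx=5,fy=5,interpolation=cv2.INTER_CUBIC))
for n,b in(("top",(195,235,175,210)),("scene",(265,297,195,235))):
    c=get_calibration(n);d=np.load(f"pics/{n}0.npy")
    W=cloud(c,d,*b).reshape(-1,3)
    m=(W[:,2]>60)&(W[:,2]<110);Q=W[m];print(n,m.sum(),np.median(Q,0),Q.mean(0),Q.min(0),Q.max(0),np.percentile(Q[:,2],[50,80,95]))
c=get_calibration("top");d=np.load("pics/top0.npy")
W=cloud(c,d,180,350,100,250); 
m=(W[...,2]>36)&(W[...,2]<50)
P=W[m][:,:2].astype(np.float32);print("base",m.sum(),cv2.minAreaRect(P), np.median(W[m][:,2]))
m=(W[...,2]>300);P=W[m];print("urn",P[:,:2].min(0),P[:,:2].max(0),P.max(0))
E
```

```text
top 147 [488.02193629 114.64150412  88.57522726] [488.43000915 113.80358523  87.70333488] [467.9708181   92.9500883   65.56688441] [512.11847012 133.73725113  97.40456346] [88.57522726 91.24696672 94.15796117]
scene 172 [503.28366398 119.14155579  83.29373976] [499.41724419 118.29536181  79.41567618] [471.97324217  92.08844974  60.28214243] [516.4399562  135.35384651  90.15109109] [83.29373976 86.82612004 88.54261148]
base 3433 ((544.4970703125, -84.9134521484375), (299.4736328125, 307.14556884765625), 63.09568405151367) 42.28988509772989
urn [ 522.01372997 -198.7873526 ] [675.78332337 -44.98962754] [675.78332337 -44.98962754 357.20474189]
```

View pics/topz.png

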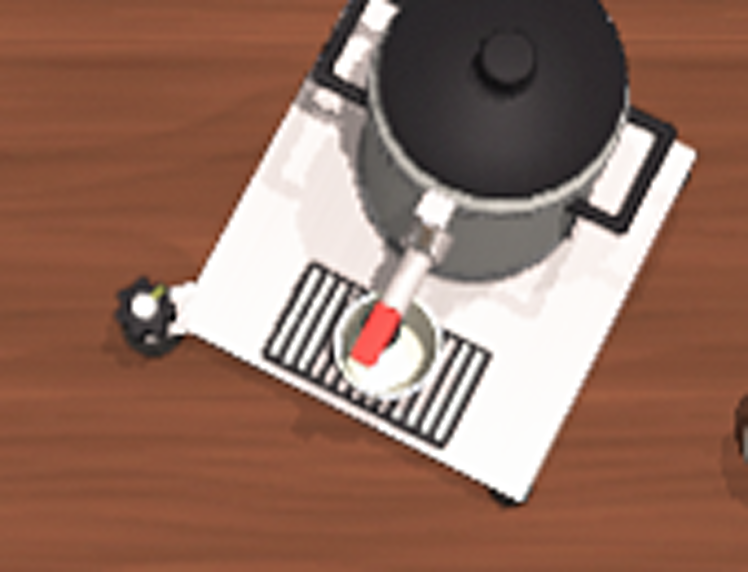

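View pics/scz.png

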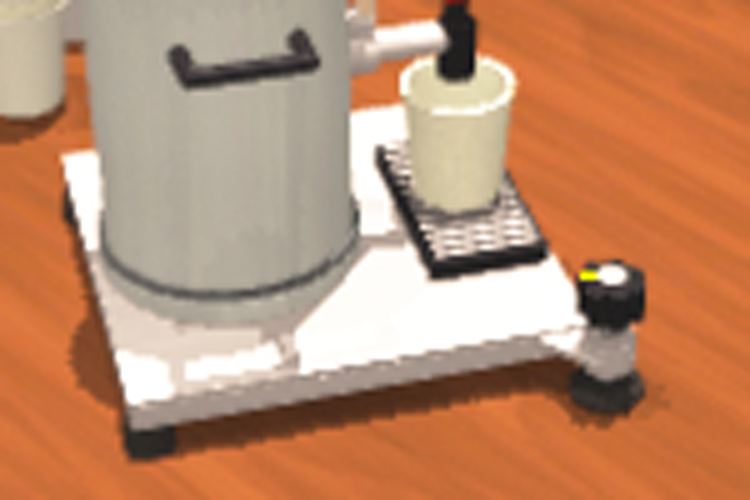

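```bash
python3 - <<'E'
from h import *
import workcell;print([x for x in dir(workcell) if not x.startswith('_')], getattr(workcell,'tip_reach',None))
c=get_calibration("top");d=np.load("pics/top0.npy")
for n,b in dict(syrup=(55,110,185,230),jar=(90,130,135,170),mug=(345,385,200,235),cup=(250,285,180,215)).items():
    W=cloud(c,d,*b).reshape(-1,3);W=W[W[:,2]>(60)];print(n,W.min(0).round(),W.max(0).round())
s=get_state();r=rot(s["eef_rot"])
print(r.as_matrix().round(3))
t=np.array([490,113,s["tcp_pos"][2]+70]);print(r.inv().apply(t-s["tcp_pos"])/500)
E
```

```text
['PlanningError', 'capture', 'get_calibration', 'get_state', 'hand_in', 'tip_reach'] 8.0
syrup [389. 473.  61.] [459. 545. 251.]
jar [584. 416.  61.] [654. 482. 113.]
mug [ 362. -417.   60.] [ 449. -324.   96.]
cup [ 417. -111.   60.] [523.  -3. 219.]
[[-0.91   0.414 -0.   ]
 [ 0.414  0.91  -0.001]
 [-0.    -0.001 -1.   ]]
[-0.7984917  -0.63800894 -0.1391608 ]
```

```bash
python3 -m crank '{"slide":[[0,0,-0.14],[0,0,-0.14],[-0.8,-0.638,-0.14],[-0.8,-0.638,-0.14],[-0.8,-0.638,-0.14],[-0.8,-0.638,-0.14],[-0.8,-0.638,-0.14],[-0.8,-0.638,-0.14],[-0.8,-0.638,-0.14],[-0.8,-0.638,-0.14],[-0.8,-0.638,-0.14],[-0.8,-0.638,-0.14]],"turn":[0,0,0,0,0,0,0,0,0,0,0,0]}' 0
python3 - <<'E'
from h import *
s=get_state();print(s);r=rot(s["eef_rot"])
t=np.array([490,113,s["tcp_pos"][2]]);print(r.inv().apply(t-s["tcp_pos"])/500)
E
```

```text
time_s: 1.35
tcp_pos: [486.0, 121.4, 300.8]
eef_rot: [0.0, 0.212, 0.977, 0.0]
force: [1.3, -0.1, 0.0]
opening: 87.6
{'time_s': 1.35, 'joint_positions': array([-0.60531248,  0.13469966,  0.29824715,  1.8075264 , -0.04253885,
        1.20511085,  0.84979238]), 'qvel': array([ 0.65799878,  0.17435274,  0.42980052, -0.17324152, -0.10563702,
        0.01791133,  1.11179425]), 'tau': array([ -3.61209735, -40.90917349,   0.5766142 , -28.23866844,
         0.25980609,   0.34424912,  -1.87053591]), 'tcp_pos': array([485.96694678, 121.36045722, 300.78527733]), 'eef_rot': array([1.26216233e-04, 2.11683584e-01, 9.77338220e-01, 2.18822251e-04]), 'force': array([ 1.32938485e+00, -9.90357387e-02,  7.10957283e-04]), 'moment': array([ 0.0366056 , -0.06602671,  0.00694307]), 'opening': 87.55999665161967}
[-1.42618851e-02 -1.18848506e-02 -3.52122004e-06]
```

```bash
python3 -m crank '{"slide":[[0,0,0],[0,0,0]],"turn":[0,0]}'
python3 - <<'E'
from h import *
s=get_state();print(s["tcp_pos"],s["joint_positions"][6])
c=get_calibration("wrist");p,d=capture("wrist");cv2.imwrite("pics/w1.png",p[:,:,::-1]);np.save("pics/w1.npy",d)
r=rot(s["eef_rot"]);print(proj(c,[[490,113,90],s["tcp_pos"]]))
print("cam in tool",r.inv().apply(c["position"]-s["tcp_pos"]))
W=cloud(c,d,0,512,0,384);m=(W[...,2]>65)&(W[...,2]<110)&(np.hypot(W[...,0]-490,W[...,1]-113)<45)
Q=W[m];print(len(Q))
if len(Q): print(Q.min(0),Q.max(0),np.median(Q,0))
E
```

```text
time_s: 1.55
tcp_pos: [485.7, 122.3, 300.5]
eef_rot: [-0.0, 0.213, 0.977, -0.0]
force: [-0.5, 1.5, 0.2]
opening: 87.9
[485.69492548 122.29018063 300.48433318] 0.8444991220479817
[[252.23445146 177.31309392]
 [258.467009   246.00416968]]
cam in tool [  69.40932618   -0.60675243 -155.07971914]
1022
[468.19768613  89.40947658  65.39343679] [511.40503598 132.40246661  93.62176576] [487.50541293 112.69108026  90.24540602]
```

View pics/w1.png

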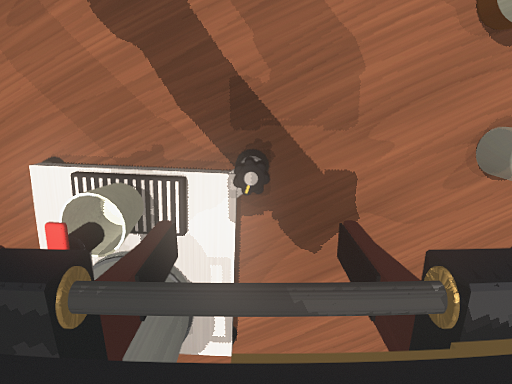

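```bash
python3 - <<'E'
from h import *
c=get_calibration("wrist");d=np.load("pics/w1.npy")
W=cloud(c,d,0,512,0,384);m=(W[...,2]>84)&(W[...,2]<97)&(np.hypot(W[...,0]-490,W[...,1]-113)<45)
Q=W[m];print(len(Q),np.median(Q,0));(x,r)=cv2.minEnclosingCircle(Q[:,:2].astype(np.float32));print(x,r,Q[:,:2].mean(0))
H=np.histogram(Q[:,2],bins=np.arange(84,98));print(H[0])
# clusters near the border of W for base: front edge
m=(W[...,2]>36)&(W[...,2]<48)&(np.hypot(W[...,0]-500,W[...,1])<200);P=W[m];print(cv2.minAreaRect(P[:,:2].astype(np.float32)))
s=get_state();r=rot(s["eef_rot"]);print(r.inv().apply(np.array([*Q[:,:2].mean(0),s["tcp_pos"][2]])-s["tcp_pos"])/500)
im=cv2.imread("pics/w1.png")
cv2.imwrite("pics/w1z.png",cv2.resize(im[140:210,210:300],None,fx=8,fy=8,interpolation=cv2.INTER_CUBIC))
E
```

```text
938 [487.95400946 113.72004942  90.32294015]
(489.2403259277344, 112.8934555053711) 22.118005752563477 [488.32266977 113.33007633]
[  6   4   3  30 101 234 299 198  59   4   0   0   0]
((542.29345703125, -66.39971923828125), (309.95257568359375, 270.3121337890625), 67.29048919677734)
[-1.42931471e-02 -1.63391563e-02 -9.89485641e-06]
```

View pics/w1z.png

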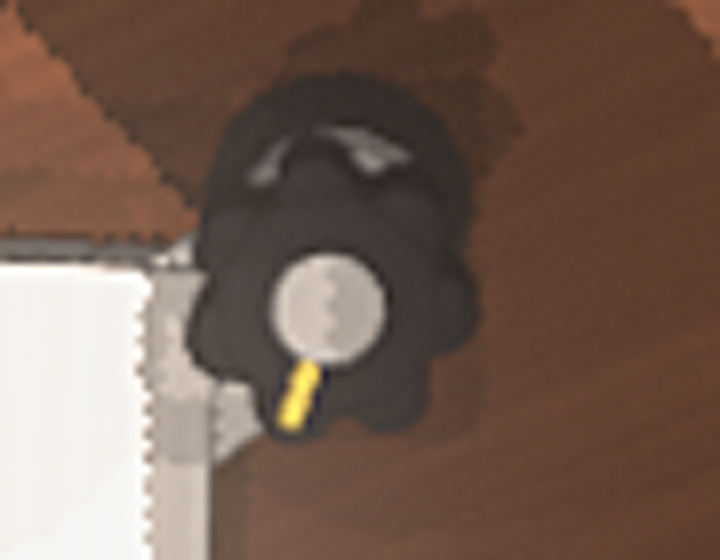

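The knob sits at about (250,177) in the wrist view, with the yellow mark pointing down. Its axis is about (488.8, 113.1) and its top is at about z 90.

```bash
python3 -m crank '{"slide":[[-0.0133,-0.0142,0.05],[-0.0133,-0.0142,0.1],[-0.0133,-0.0142,0.2],[-0.0133,-0.0142,0.3],[-0.0133,-0.0142,0.3],[-0.0133,-0.0142,0.3],[-0.0133,-0.0142,0.3],[-0.0133,-0.0142,0.3],[-0.0133,-0.0142,0.3],[-0.0133,-0.0142,0.3],[-0.0133,-0.0142,0.3],[-0.0133,-0.0142,0.3]],"turn":[-0.28,-0.28,-0.28,-0.28,-0.28,-0.28,-0.28,-0.28,-0.28,-0.28,-0.28,-0.28]}'
python3 -m crank '{"slide":[[0,0,0],[0,0,0]],"turn":[0,0]}'
python3 - <<'E'
from h import *
s=get_state();print(s["tcp_pos"],s["joint_positions"],s["force"],s["moment"])
c=get_calibration("wrist");p,d=capture("wrist");cv2.imwrite("pics/w2.png",p[:,:,::-1]);np.save("pics/w2.npy",d)
W=cloud(c,d,0,512,0,384);m=(W[...,2]>84)&(W[...,2]<97)&(np.hypot(W[...,0]-490,W[...,1]-113)<30)
Q=W[m];print(len(Q),np.median(Q,0));(x,r)=cv2.minEnclosingCircle(Q[:,:2].astype(np.float32));print(x,r,Q[:,:2].mean(0))
s=get_state();r=rot(s["eef_rot"]);print(r.as_matrix().round(3))
print(r.inv().apply(np.array([*x,s["tcp_pos"][2]])-s["tcp_pos"]))
E
```

```text
time_s: 2.8
tcp_pos: [487.9, 116.3, 150.5]
eef_rot: [0.0, -0.622, 0.783, 0.0]
force: [-0.3, -0.5, 0.3]
opening: 87.6
time_s: 3.0
tcp_pos: [488.2, 115.4, 150.6]
eef_rot: [0.0, -0.618, 0.787, 0.0]
force: [-0.1, -0.2, 0.2]
opening: 87.8
[488.21900533 115.35567799 150.56694098] [-3.26325574e-01  2.93961650e-01 -2.23131853e-03  1.98122666e+00
  1.51395681e-04  8.66562332e-01  2.57336361e+00] [-0.07947839 -0.18442753  0.239595  ] [0.10908638 0.04095124 0.00188688]
2519 [488.73658673 109.50931211  90.25139551]
(489.37384033203125, 110.649169921875) 22.108713150024414 [488.99089651 109.45457622]
[[-0.238 -0.971 -0.   ]
 [-0.971  0.238  0.   ]
 [-0.     0.    -1.   ]]
[ 4.02114238e+00 -2.06794085e+00 -1.54814706e-03]
```

View pics/w2.png

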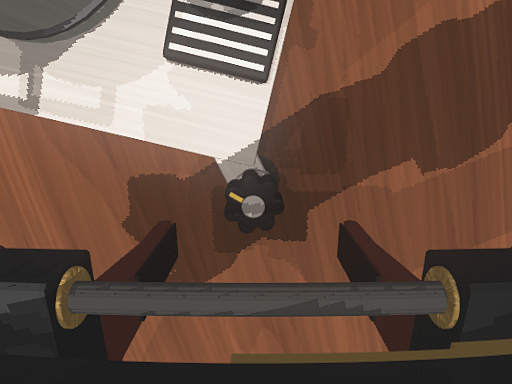

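```bash
python3 -m crank '{"slide":[[0.0054,-0.005,0.04],[0.0054,-0.005,0.1],[0.0054,-0.005,0.14],[0.0054,-0.005,0.167],[0.0054,-0.005,0.167]],"turn":[0,0,0,0,0]}'
python3 - <<'E'
from h import *
s=get_state();print(s["tcp_pos"],s["force"],s["moment"])
p,d=capture("wrist");cv2.imwrite("pics/w3.png",p[:,:,::-1])
E
```

```text
time_s: 3.55
tcp_pos: [489.1, 111.0, 65.5]
eef_rot: [-0.002, -0.618, 0.787, 0.001]
force: [-0.3, -0.1, 0.3]
opening: 88.0
[489.06210909 111.00609145  65.47032635] [-0.25490509 -0.09355483  0.32191851] [ 0.07462714  0.04157763 -0.02285413]
```

View pics/w3.png

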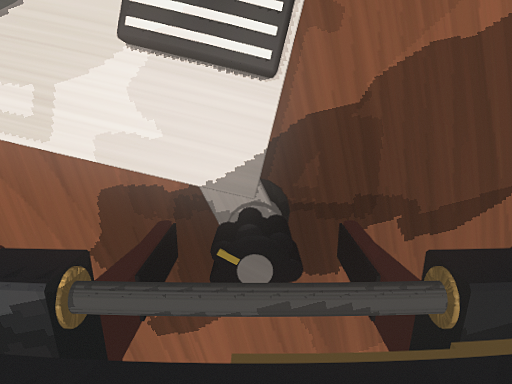

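```bash
python3 -m crank '{"slide":[[0,0,0],[0,0,0],[0,0,0],[0,0,0],[0,0,0],[0,0,0],[0,0,0]],"turn":[0,0,0,0,0,0,0]}' 180
python3 - <<'E'
from h import *
s=get_state();print(s["tcp_pos"],s["force"],s["moment"],s["opening"])
E
```

```text
time_s: 4.3
tcp_pos: [490.4, 111.0, 67.3]
eef_rot: [0.0, -0.618, 0.786, 0.0]
force: [-0.4, 0.3, 2.9]
opening: 43.8
[490.3881864  110.95509967  67.26333816] [-0.39440628  0.27590217  2.89231432] [0.09824197 0.2895398  0.01627013] 43.78408524124599
```

```bash
cat > r.py <<'E'
from h import *
s=get_state();print("t",s["time_s"],s["tcp_pos"].round(2),"F",s["force"].round(2),"M",s["moment"].round(3),"op",round(s["opening"],2),"q7",s["joint_positions"][6].round(3),"tau7",s["tau"][6].round(3))
E
python3 -m crank '{"slide":[[0,0,0.00025],[0,0,0.0005],[0,0,0.00075],[0,0,0.001],[0,0,0.00125],[0,0,0.0015],[0,0,0.00175],[0,0,0.002]],"turn":[0.0208,0.0417,0.0625,0.0833,0.1042,0.125,0.1458,0.1667]}'; python3 r.py
```

```text
time_s: 5.1
tcp_pos: [489.9, 111.4, 66.2]
eef_rot: [-0.0, -0.14, 0.99, 0.0]
force: [-2.2, 1.2, 3.4]
opening: 43.4
t 5.1 [489.95 111.36  66.25] F [-2.21  1.16  3.4 ] M [ 0.302  0.533 -0.005] op 43.42 q7 1.701 tau7 1.761
```

```bash
python3 -m crank '{"slide":[[0,0,0],[0,0,0]],"turn":[0,0]}'; python3 r.py; python3 - <<'E'
from h import *
print(get_state()["joint_positions"],get_state()["qvel"])
p,d=capture("wrist");cv2.imwrite("pics/w4.png",p[:,:,::-1])
E
```

```text
time_s: 5.3
tcp_pos: [489.9, 111.3, 66.2]
eef_rot: [-0.0, -0.144, 0.99, 0.0]
force: [-3.9, 3.1, 5.1]
opening: 43.4
t 5.3 [489.93 111.33  66.19] F [-3.86  3.1   5.15] M [ 0.463  0.778 -0.064] op 43.4 q7 1.708 tau7 -0.15
[-0.52935955  0.42879743  0.26309616  2.06098135 -0.1749588   0.67317047
  1.70847597] [ 1.02564148e-02 -3.22561319e-04 -8.44774315e-03  6.43238760e-05
 -9.43700472e-05 -1.28999596e-03  3.39907663e-03]
```

View pics/w4.png

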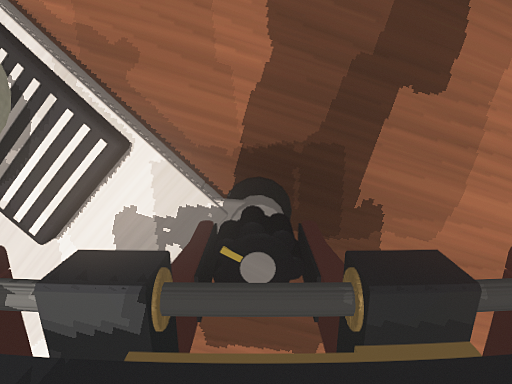

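```bash
python3 -m crank '{"slide":[[0.0006,0.0008,-0.001],[0.0006,0.0008,-0.001]],"turn":[0,0]}'; python3 r.py
```

```text
time_s: 5.55
tcp_pos: [489.9, 111.4, 66.4]
eef_rot: [-0.0, -0.143, 0.99, 0.0]
force: [-1.1, 2.3, -2.7]
opening: 43.5
t 5.55 [489.9  111.35  66.36] F [-1.12  2.29 -2.75] M [0.608 0.239 0.03 ] op 43.54 q7 1.706 tau7 -0.015
```

```bash
python3 -m crank '{"slide":[[0,0,0.0003],[0,0,0.0005],[0,0,0.0008],[0,0,0.0011],[0,0,0.00133]],"turn":[0.0222,0.0444,0.0667,0.0889,0.1111]}'; python3 r.py;  python3 -m crank '{"slide":[[0,0,0]],"turn":[0]}'; python3 r.py
```

```text
time_s: 6.05
tcp_pos: [490.0, 111.8, 65.7]
eef_rot: [-0.0, 0.207, 0.978, 0.0]
force: [0.4, 4.1, -4.3]
opening: 43.6
t 6.05 [489.98 111.81  65.74] F [ 0.35  4.06 -4.34] M [ 0.807  0.143 -0.021] op 43.64 q7 1.127 tau7 1.82
time_s: 6.15
tcp_pos: [490.0, 111.8, 65.7]
eef_rot: [-0.0, 0.205, 0.979, -0.0]
force: [-0.3, 3.7, -2.5]
opening: 43.6
t 6.15 [489.96 111.78  65.7 ] F [-0.26  3.67 -2.45] M [ 0.797  0.057 -0.065] op 43.62 q7 1.13 tau7 -1.611
```

```bash
python3 -m crank '{"slide":[[0.0003,0.0007,0.0001],[0.0003,0.0007,0.0003],[0.0003,0.0007,0.0005]],"turn":[0.0139,0.0278,0.0417]}' >/dev/null; python3 r.py;  python3 -m crank '{"slide":[[0,0,0.00017],[0,0,0.00033],[0,0,0.0005]],"turn":[0.0139,0.0278,0.0417]}' >/dev/null; python3 r.py;python3 -m crank '{"slide":[[0,0,0]],"turn":[0]}'>/dev/null; python3 r.py
```

```text
t 6.45 [490.1  111.93  65.52] F [-0.3   2.8  -3.96] M [ 0.758 -0.017  0.109] op 43.22 q7 0.92 tau7 1.092
t 6.75 [490.15 112.02  65.32] F [ 0.64  2.83 -3.3 ] M [ 0.752 -0.057  0.048] op 43.52 q7 0.71 tau7 1.051
t 6.85 [490.16 112.04  65.32] F [ 0.13  4.02 -3.79] M [ 0.811 -0.095 -0.02 ] op 43.78 q7 0.711 tau7 -0.913
```

```bash
for i in 1 ; do python3 -m crank '{"slide":[[0.0002,0.0006,0.0002],[0.0002,0.0006,0.0004],[0.0002,0.0006,0.0005]],"turn":[0.0139,0.0278,0.0417]}' >/dev/null; python3 r.py;  python3 -m crank '{"slide":[[0,0,0.00017],[0,0,0.00033],[0,0,0.0005]],"turn":[0.0139,0.0278,0.0417]}' >/dev/null; python3 r.py;python3 -m crank '{"slide":[[0,0,0]],"turn":[0]}'>/dev/null; python3 r.py; done
```

```text
t 7.15 [490.32 112.13  65.14] F [-0.13  3.94 -4.13] M [ 0.732 -0.071  0.146] op 43.52 q7 0.502 tau7 1.02
t 7.45 [490.5  112.16  64.93] F [ 0.31  4.34 -4.02] M [ 0.714 -0.163  0.11 ] op 43.63 q7 0.296 tau7 0.978
t 7.55 [490.46 112.16  64.91] F [ 1.55  4.77 -3.66] M [ 0.837 -0.204 -0.127] op 43.85 q7 0.297 tau7 -0.847
```

```bash
python3 -m crank '{"slide":[[0.0002,0.0006,0.0001]],"turn":[0.0139]}' >/dev/null; python3 r.py;  python3 -m crank '{"slide":[[0,0,0.00017]],"turn":[0.0139]}' >/dev/null; python3 r.py;  python3 -m crank '{"slide":[[0,0,0.00017]],"turn":[0.0139]}' >/dev/null; python3 r.py;  python3 -m crank '{"slide":[[0,0,0.00017]],"turn":[0.0139]}' >/dev/null; python3 r.py; python3 -m crank '{"slide":[[0,0,0]],"turn":[0]}'>/dev/null; python3 r.py;
```

```text
t 7.65 [490.53 112.15  64.87] F [ 1.64  3.4  -4.1 ] M [ 0.601 -0.062  0.125] op 43.53 q7 0.23 tau7 1.756
t 7.75 [490.59 112.14  64.79] F [ 1.56  3.36 -4.14] M [ 0.726 -0.084  0.139] op 43.73 q7 0.159 tau7 1.033
t 7.85 [490.67 112.12  64.73] F [ 1.92  3.75 -4.44] M [ 0.711 -0.149  0.121] op 42.97 q7 0.091 tau7 0.949
t 7.95 [490.73 112.08  64.65] F [ 0.94  3.46 -3.5 ] M [ 0.65  -0.16   0.177] op 43.43 q7 0.023 tau7 0.935
t 8.05 [490.71 112.08  64.63] F [ 0.34  4.06 -3.04] M [ 0.7   -0.17  -0.123] op 43.89 q7 0.023 tau7 -0.857
```

```bash
python3 -m crank '{"slide":[[0,0.0004,0.0001]],"turn":[0.0139]}' >/dev/null; python3 r.py;  python3 -m crank '{"slide":[[0,0,0.00017]],"turn":[0.0139]}' >/dev/null; python3 r.py;  python3 -m crank '{"slide":[[0,0,0.00017]],"turn":[0.0139]}' >/dev/null; python3 r.py;  python3 -m crank '{"slide":[[0,0,0.00017]],"turn":[0.0139]}' >/dev/null; python3 r.py; python3 -m crank '{"slide":[[0,0,0]],"turn":[0]}'>/dev/null; python3 r.py;
```

```text
t 8.15 [490.78 112.08  64.61] F [ 1.23  3.51 -5.71] M [ 0.666 -0.187  0.149] op 43.38 q7 -0.043 tau7 1.701
t 8.25 [490.82 112.04  64.54] F [ 1.15  3.62 -5.01] M [ 0.605 -0.262  0.217] op 43.57 q7 -0.113 tau7 0.995
t 8.35 [490.88 112.02  64.46] F [ 2.53  3.04 -4.66] M [ 0.62  -0.227  0.215] op 43.53 q7 -0.181 tau7 0.91
t 8.45 [490.92 112.    64.39] F [ 2.42  3.6  -4.26] M [ 0.554 -0.268  0.269] op 43.59 q7 -0.249 tau7 0.898
t 8.55 [490.92 112.02  64.36] F [ 1.81  4.69 -2.13] M [ 0.759 -0.198 -0.14 ] op 43.72 q7 -0.248 tau7 -0.895
```

```bash
python3 - <<'E'
import numpy as np
a=np.array([100,115,130,145,160,165,170,175,180,185,190,195,200.]);m=np.array([-.021,.109,.048,.146,.11,.125,.139,.121,.177,.149,.217,.215,.269])
k=.015*(6/360)/.07
for b in (0.02,.04,.06,.08,.1):
    e=[(np.sum((m-b-k*np.clip(a-t,0,None))**2),t) for t in np.arange(90,200)]
    print(b,min(e),"F200",(200-min(e)[1])/60/.07)
E
```

```text
0.02 (np.float64(0.02345818367346939), np.int64(135)) F200 15.476190476190474
0.04 (np.float64(0.021598183673469384), np.int64(141)) F200 14.047619047619046
0.06 (np.float64(0.020234102040816326), np.int64(149)) F200 12.14285714285714
0.08 (np.float64(0.020131244897959186), np.int64(155)) F200 10.714285714285714
0.1 (np.float64(0.02318093877551021), np.int64(161)) F200 9.285714285714285
```

```bash
python3 -m crank '{"slide":[[0,0.0004,-0.0003]],"turn":[-0.0139]}' >/dev/null; python3 r.py;  python3 -m crank '{"slide":[[0,0,-0.00017]],"turn":[-0.0139]}' >/dev/null; python3 r.py;  python3 -m crank '{"slide":[[0,0,-0.00017]],"turn":[-0.0139]}' >/dev/null; python3 r.py;  python3 -m crank '{"slide":[[0,0,-0.00017]],"turn":[-0.0139]}' >/dev/null; python3 r.py; python3 -m crank '{"slide":[[0,0,0]],"turn":[0]}'>/dev/null; python3 r.py;
```

```text
t 8.65 [490.89 112.    64.46] F [-0.08  4.55 -3.25] M [ 0.882 -0.046 -0.159] op 43.12 q7 -0.178 tau7 -1.88
t 8.75 [490.84 112.05  64.55] F [ 0.13  4.28 -5.62] M [ 0.74  -0.179 -0.171] op 43.85 q7 -0.107 tau7 -1.037
t 8.85 [490.77 112.1   64.63] F [ 1.37  4.19 -5.95] M [ 0.855 -0.226 -0.114] op 43.66 q7 -0.039 tau7 -0.967
t 8.95 [490.74 112.08  64.69] F [ 1.3   3.38 -4.94] M [ 0.836 -0.174 -0.146] op 43.4 q7 0.029 tau7 -0.972
t 9.05 [490.72 112.07  64.69] F [ 0.72  4.46 -6.43] M [ 0.892 -0.293  0.181] op 43.69 q7 0.027 tau7 0.636
```

```bash
python3 -m crank '{"slide":[[0,0,0.0005],[0,0,0.0005]],"turn":[0,0]}' >/dev/null; python3 r.py;  python3 -m crank '{"slide":[[0,0,0.0005],[0,0,0.0005],[0,0,0.0005],[0,0,0.0005],[0,0,0.0005]],"turn":[0,0,0,0,0]}' 0;  python3 r.py
```

```text
t 9.25 [490.75 112.08  64.63] F [-0.63  4.54 -1.09] M [1.064 0.124 0.219] op 43.94 q7 0.022 tau7 -0.134
time_s: 9.75
tcp_pos: [490.9, 111.5, 64.3]
eef_rot: [0.0, 0.787, 0.617, -0.0]
force: [-0.7, -0.3, 0.5]
opening: 80.1
t 9.75 [490.91 111.52  64.28] F [-0.67 -0.26  0.5 ] M [-0.002  0.095  0.02 ] op 80.06 q7 0.021 tau7 0.001
```

```bash
python3 -m crank '{"slide":[[0,0,0],[0,0,-0.05],[0,0,-0.15],[0,0,-0.25],[0,0,-0.4],[0,0,-0.4],[0,0,-0.4],[0,0,-0.4]],"turn":[0,0,0,0,0,0,0,0]}'
python3 - <<'E'
from h import *
p,d=capture("wrist");cv2.imwrite("pics/w5.png",p[:,:,::-1])
for n in("scene","top"):
    p,d=capture(n);cv2.imwrite(f"pics/{n}5.png",p[:,:,::-1])
    o=cv2.imread(f"pics/{n}0.png");df=cv2.absdiff(o,p[:,:,::-1].copy())
    cv2.imwrite(f"pics/d{n}.png",np.vstack([cv2.resize(np.hstack([o,p[:,:,::-1]]),(800,300)),cv2.resize(np.hstack([df,df]),(800,300))]))
p=cv2.imread("pics/scene5.png");o=cv2.imread("pics/scene0.png")
cv2.imwrite("pics/cmp.png",cv2.resize(np.hstack([x[150:250,165:300] for x in(o,p)]),(800,296),interpolation=cv2.INTER_CUBIC))
E
```

```text
time_s: 10.55
tcp_pos: [490.6, 112.2, 264.1]
eef_rot: [-0.0, 0.786, 0.618, 0.0]
force: [-0.7, 0.4, -0.0]
opening: 87.7
```

View pics/cmp.png

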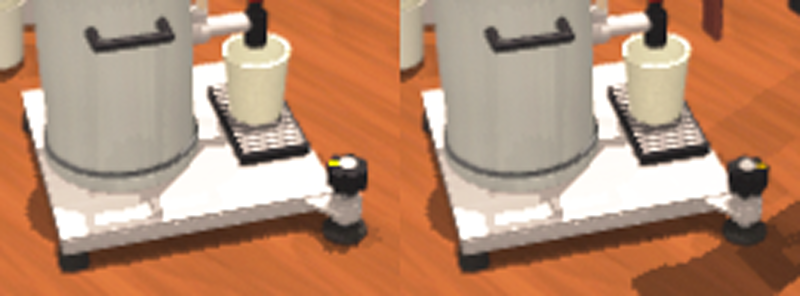

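View pics/dtop.png

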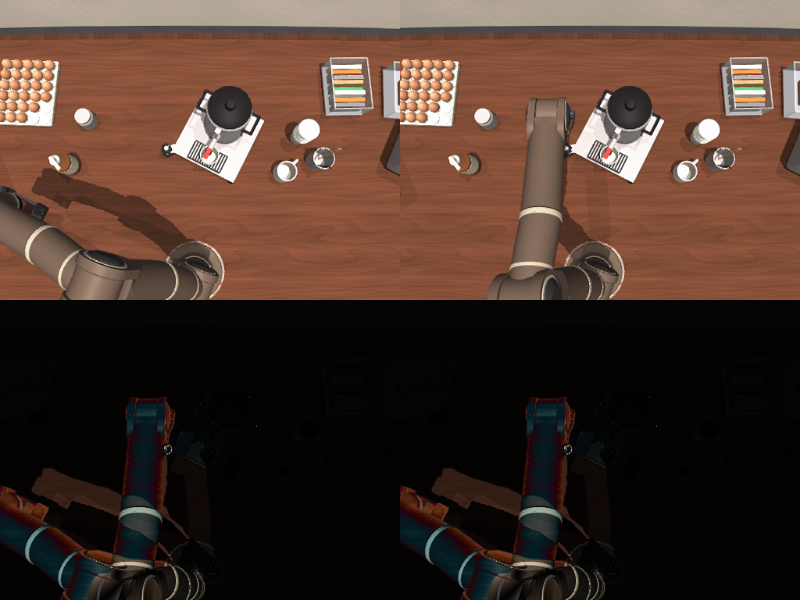

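View pics/w5.png

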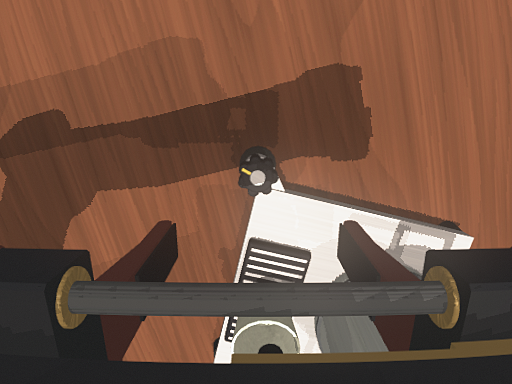

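```bash
python3 - <<'E'
from h import *
print(hand_in())
E
```

```text
the job is handed in; nothing more can be done
None
```

I turned the star knob clockwise by a net 180°, about 3 mm of travel. That went to about 200°, then back about 20°. The pad now bears on the counter at an estimated 7–8 N. I let go, raised the hand about 200 mm clear and handed in at about 11 s; no verdict was reported.

**Contact:** The torque sensor was noisy (about ±0.04 N m), so I judged contact from the trend. Turning torque rose to about 0.27 N m at 200°. Near the final setting it was about 0.15 N m in both directions. That suggests contact began at about 140–160° and the load is within 5–10 N, well under the 20 N at which the dispenser lifts.

**Pull on the knob:** At worst the hand pressed the knob down with about 5 N, below the 8 N tipping limit. It pulled up with about 6 N. At release the vertical pull was about 1 N and the sideways force about 4.5 N.

**Pictures afterwards:** The yellow mark on the knob has turned half-way round. In the before and after pictures, the dispenser, the cup and the other things show no visible shift. The cameras are too coarse to show the pad gap or whether the far front foot is still down, so those two points rest on the torque readings alone.

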